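# Move the turned bat handles to the finishing rack in order

## Task

Hang the four sawn-off bat handles from the full rack in the empty one. They carry no marks and are known only by their place in the row, which both racks count from the tall end board: the handle next to the tall end board of the full rack must hang next to the tall end board of the empty rack, and so on down the row. Each hangs knob up, seated in its hole.

Things in the scene. Friction and masses are not known exactly. Their poses are not given: they have to be found in the camera images.
- lathe_rack: full rack, fixed: wooden board 90 x 300 mm, top 120 mm above the bench, four holes in a row with black rubber seats (tops 123 mm above the bench) at x = 0, y = +96, +32, -32, -96 mm. Origin at bench level under mid-row; z up; y along the row to the dark tall end board with a hand hole (inner face y = 142 mm, top 164 mm high; the other end has none). y points to the robot's left within 0.25 rad
- finish_rack: empty rack, fixed: same make, frame and measures as the full one, the seats being parts of it (tops 123 mm above the bench at x = 0, y = +96, +32, -32, -96 mm; tall end board at +y). It stands the other way round: its y axis, and so its tall end board, points to the robot's right within 0.25 rad. Which rack stands left and which right varies
- knob_flat: sawn-off bat handle, light wood, plain flat-topped knob 51 mm across, upright rim 2 to 22 mm above the origin, top at 24. Origin on its axis at the knob's flat underside, which rests on the seat, 123 mm above the bench when hung; z up. Below it hangs a 21 mm stem, 78 mm long. 0.13 kg. Grip the knob's rim, fingers either side of the row; only 6 to 13 mm between knobs
- knob_dome: sawn-off bat handle, light wood, domed knob 52 mm across, upright rim 2 to 18 mm above the origin, crown at 33. Origin on its axis at the knob's flat underside, which rests on the seat, 123 mm above the bench when hung; z up. Below it hangs a 21 mm stem, 72 mm long. 0.13 kg. Grip the knob's rim, fingers either side of the row; only 6 to 13 mm between knobs
- knob_wide: sawn-off bat handle, light wood, wide knob 62 mm across with a dished top, upright rim 9 to 22 mm above the origin, top at 24. Origin on its axis at the knob's flat underside, which rests on the seat, 123 mm above the bench when hung; z up. Below it hangs a 21 mm stem, 80 mm long. 0.13 kg. Grip the knob's rim, fingers either side of the row; only 6 to 13 mm between knobs
- knob_nub: sawn-off bat handle, light wood, knob 52 mm across with an 18 mm peg on its top, upright rim 2 to 20 mm above the origin, peg top at 37. Origin on its axis at the knob's flat underside, which rests on the seat, 123 mm above the bench when hung; z up. Below it hangs a 21 mm stem, 75 mm long. 0.13 kg. Grip the knob's rim, fingers either side of the row; only 6 to 13 mm between knobs
- seat_flat: fixed black rubber seat in the full rack in which knob_flat hangs at the start (it marks where that handle came from): a ring 54 mm across, its top 3 mm proud of the board, with a 38 mm hole, 20 mm deep and open below, through which the stem hangs. Origin at the centre of its top
- seat_dome: fixed black rubber seat in the full rack in which knob_dome hangs at the start (it marks where that handle came from): a ring 54 mm across, its top 3 mm proud of the board, with a 38 mm hole, 20 mm deep and open below, through which the stem hangs. Origin at the centre of its top
- seat_wide: fixed black rubber seat in the full rack in which knob_wide hangs at the start (it marks where that handle came from): a ring 54 mm across, its top 3 mm proud of the board, with a 38 mm hole, 20 mm deep and open below, through which the stem hangs. Origin at the centre of its top
- seat_nub: fixed black rubber seat in the full rack in which knob_nub hangs at the start (it marks where that handle came from): a ring 54 mm across, its top 3 mm proud of the board, with a 38 mm hole, 20 mm deep and open below, through which the stem hangs. Origin at the centre of its top

How it is judged:
By the outcome, as a careful person would: the job done as asked, in the order asked, and still so for the second after the job is handed in, with the robot touching nothing.
It also fails if it takes over 93 s, if anything falls off the work surface, if the arm or the gripper's body presses on something with over 40 N, if the wrist force passes 120 N, or if a joint passes its speed limit or range.

## Robot

A 6-joint arm with a two-finger parallel gripper is mounted at the origin on a cart in front of the work surface, level with it; the furniture and walls round the work are solid. World frame = base frame: x ahead of the robot, y to its left, z up, the work surface at z = 0. Lengths are in m, angles in rad, forces in N, time in s.
With the tool pointing down it reaches from about 0.35 to 0.975 m from the base axis. Payload 7.1 kg.
Tool frame: the origin (TCP) lies midway between the tips of the shut fingers; the grasp point (between the pads) lies 19 mm behind it; z points along the fingers, y is the line along which they close (so a half turn about z gives the same grasp; the last joint's range is limited). The gripper opens to 88 mm and grips with 3 to 60 N. Pads are 20 mm wide; open, the fingers measure 115 mm over their backs; the gripper's body (75 mm by 178 mm) begins 61 mm behind the grasp point.
Start: joints at [1.291, 0.423, 1.63, -0, 1.089, -0.019], TCP at [0.161, 0.604, 0.223] pointing down, gripper open.
Joint ranges: [-3, 3], [-0.9, 2.11], [0.09, 2.58], [-1.31, 4.45], [0.11, 2.69], [-2.54, 2.54]. Speed limits (rad/s): [2.39, 2.39, 3.01, 3.14, 3.14, 3.14].

## Interface

Orientations are given as a unit quaternion [w, x, y, z].
In Python, from station import manip, kin, viewer, nets gives the robot as it stands. Calls block until the motion is done:
- manip.move_pose(position, orientation): joint-space move of the TCP to a pose.
- manip.movel(position, frame=None, v=0.15, until_force=None): straight line of the TCP; frame=None keeps the orientation; v is the mean speed in m/s. With until_force (N) it stops when the force on the tool has changed by that much, and returns True; else False.
- manip.movej(angles): joint-space move.
- manip.command_gripper(opening): opening from 0.0 (shut) to 1.0 (fully open); the grip force is fixed at half the most; returns when the fingers have stopped.
- manip.wait(seconds).
- kin.inverse_kinematics(position, orientation): joint angles nearest the present ones, or None.
- viewer.read_camera(name): name is "scene" or "side" or "wrist"; returns the picture (480x640x3 uint8, red, green, blue); there is no depth.
- viewer.camera_info(name): a dict with "intrinsics" (3x3 intrinsics, pixels), "dist" ([k1, k2, p1, p2, k3] as OpenCV has them; the pictures are not rectified), "T" (4x4, takes a point from camera to world coordinates); the wrist camera has in their place "tool_from_camera" (4x4, takes a point from camera to tool coordinates, whose origin is the TCP and whose axes are the flange's). Camera axes: x right, y up, looking along -z (the intrinsics and any distortion apply to the point x, -y, -z); pixel columns grow to the right and rows downward; lengths in m; the calibration is good to about 2 mm. A picture is of the moment at which its call begins: read the wrist's pose just before it. camera_info takes no time and is no camera call.
A pose or a line that the arm cannot do raises manip.MotionError and nothing moves.
- manip.job_done(): hands the job in; it is judged then, once.
Trained networks look in the newest picture that a camera, given by its name, has taken for a name from the list of things; names that differ only in an ending like _2 or _b are one class to them, and where a whole thing is asked for, a point or a joint stands for the part that bears it (a point fixed in the world has none). Each returns a list of dicts, best first, with "conf" (0 to 1); they miss things now and then, are a little off and sometimes report something else, mostly with a low value. They report only what shows in the picture. A call takes as long as a camera call.
- nets.recognise(camera, query): "bbox" ([centre column, centre row, width, height] in pixels, round what is visible of it).
Readings, each from a call of its own:
- manip.get_time(): time.
- manip.get_joint_pos(): joint angles.
- manip.get_qvel(): joint speeds.
- manip.get_effort(): joint torques, N m.
- manip.get_tcp_pos(): TCP position.
- manip.get_ee_rot(): TCP orientation.
- manip.get_ft_force(): force on the tool from outside, world axes, zero at the start.
- manip.get_ft_torque(): the same for the moment, N m.
- manip.get_grip_width(): opening from 0.0 (shut) to 1.0 (fully open).
- manip.get_finger_force(): force on a finger pad.
Only numpy, scipy, OpenCV 4.12 (cv2) and the standard library are available. Lean on these libraries where they do the work, as an engineer would, in place of code of your own. Each camera call takes 0.05 s, during which the arm holds its last target. There are 200 camera calls.

## Working session

There is one attempt and no reset: what is moved stays moved. The work goes in short steps, each a Python script; the robot and the scene stay as the last script left them, time stands still between calls to the robot, and variables do not carry over. Pictures are saved under pics/ and viewed, at most 14 in all, crops included, and the job is handed in when it is done.

```bash
ls; mkdir -p pics; python3 - <<'E'
from station import manip,kin,viewer,nets
import cv2,numpy as np
for c in ["scene","side","wrist"]:
    im=viewer.read_camera(c); cv2.imwrite(f"pics/{c}0.png",im[:,:,::-1])
    i=viewer.camera_info(c); print(c,{k:np.round(v,3).tolist() for k,v in i.items()})
print(manip.get_time(),manip.get_ee_rot())
E
```

```text
pics
station.py
scene {'intrinsics': [[461.815, 0.0, 318.001], [0.0, 461.815, 241.647], [0.0, 0.0, 1.0]], 'dist': [-0.095, 0.0, 0.0, 0.0, 0.0], 'T': [[0.899, 0.316, -0.303, 0.171], [-0.438, 0.628, -0.644, -0.541], [-0.014, 0.711, 0.703, 0.798], [0.0, 0.0, 0.0, 1.0]]}
side {'intrinsics': [[495.065, 0.0, 328.512], [0.0, 495.065, 235.932], [0.0, 0.0, 1.0]], 'dist': [-0.095, 0.0, 0.0, 0.0, 0.0], 'T': [[0.998, -0.027, 0.058, 0.522], [0.064, 0.531, -0.845, -0.841], [-0.008, 0.847, 0.532, 0.695], [0.0, 0.0, 0.0, 1.0]]}
wrist {'intrinsics': [[373.3, 0.0, 318.549], [0.0, 373.3, 236.132], [0.0, 0.0, 1.0]], 'dist': [0.01, 0.0, 0.0, 0.0, 0.0], 'tool_from_camera': [[0.001, 0.955, 0.297, 0.082], [1.0, -0.001, 0.001, 0.001], [0.001, 0.297, -0.955, -0.162], [0.0, 0.0, 0.0, 1.0]]}
0.15 [-8.30820684e-05  1.30046910e-01  9.91507667e-01 -5.83181829e-04]
```

View pics/scene0.png

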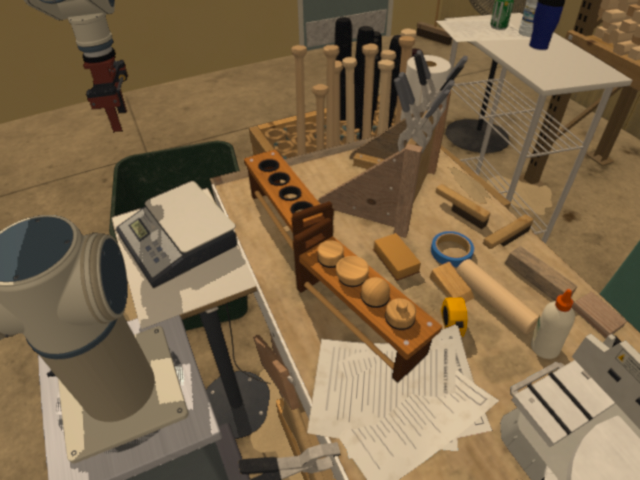

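View pics/side0.png

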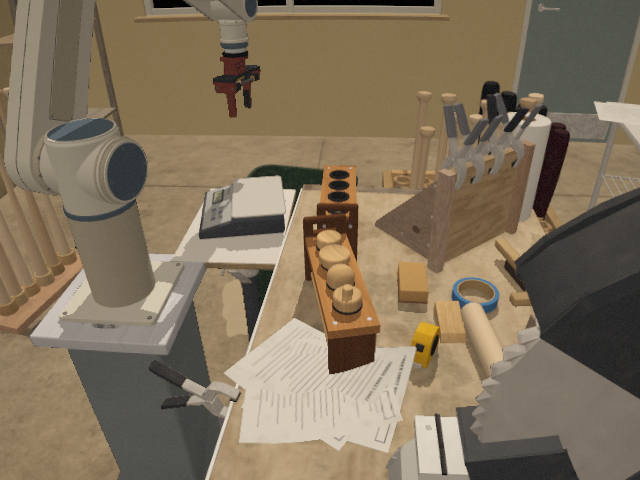

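The full rack stands on the right (knobs in the scene view at about (330,252), (352,270), (375,290) and (401,312)). The empty rack is on the left, with seats at about (269,165) to (302,208). The two tall boards meet in the middle. Next I'll get detections and triangulate.

```bash
cat > h.py <<'E'
from station import manip,kin,viewer,nets
import cv2,numpy as np
from scipy.spatial.transform import Rotation as R
from scipy.optimize import least_squares
def campose(c):
    i=viewer.camera_info(c)
    if c!="wrist": return i,np.array(i["T"])
    T=np.eye(4);q=manip.get_ee_rot();T[:3,:3]=R.from_quat(np.roll(q,-1)).as_matrix();T[:3,3]=manip.get_tcp_pos()
    return i,T@np.array(i["tool_from_camera"])
def ray(i,T,uv):
    p=cv2.undistortPoints(np.array([[uv]],float),np.array(i["intrinsics"]),np.array(i["dist"]))[0,0]
    return T[:3,3],T[:3,:3]@np.array([p[0],-p[1],-1])
def onplane(i,T,uv,z):
    o,d=ray(i,T,uv);return o+d*(z-o[2])/d[2]
def proj(i,T,P):
    p=(np.atleast_2d(P)-T[:3,3])@T[:3,:3]; p=p*[1,-1,-1]
    return cv2.projectPoints(p,np.zeros(3),np.zeros(3),np.array(i["intrinsics"]),np.array(i["dist"]))[0][:,0]
def down(yaw): # tool z down, tool y-axis (closing) at angle yaw in world xy
    y=np.array([np.cos(yaw),np.sin(yaw),0]);z=np.array([0,0,-1.]);x=np.cross(y,z)
    return np.roll(R.from_matrix(np.c_[x,y,z]).as_quat(),1)
E
python3 - <<'E'
from h import *
for c in ["scene","side"]:
    viewer.read_camera(c); i,T=campose(c)
    for q,z in [("knob_flat",.135),("knob_wide",.135),("knob_dome",.138),("knob_nub",.138),("seat_flat",.123),("finish_rack",.06),("lathe_rack",.06)]:
        for d in nets.recognise(c,q)[:5]:
            print(c,q,round(d["conf"],2),np.round(d["bbox"]).tolist(),np.round(onplane(i,T,d["bbox"][:2],z),3).tolist())
for c,L in [("scene",[(269,165),(280,179),(291,194),(302,208)]),("side",[(339,171),(339,184),(338,197)])]:
    i,T=campose(c); print([np.round(onplane(i,T,p,.123),3).tolist() for p in L])
E
```

```text
scene knob_flat 0.94 [330.0, 250.0, 22.0, 21.0] [0.468, 0.034, 0.135]
scene knob_wide 0.73 [353.0, 272.0, 35.0, 30.0] [0.481, -0.037, 0.135]
scene knob_dome 0.7 [375.0, 292.0, 32.0, 24.0] [0.491, -0.101, 0.138]
scene knob_dome 0.63 [396.0, 328.0, 17.0, 8.0] [0.483, -0.186, 0.138]
scene knob_dome 0.36 [400.0, 315.0, 29.0, 30.0] [0.504, -0.165, 0.138]
scene knob_nub 0.61 [400.0, 315.0, 29.0, 29.0] [0.504, -0.165, 0.138]
scene finish_rack 0.89 [291.0, 198.0, 86.0, 93.0] [0.496, 0.307, 0.06]
scene lathe_rack 0.77 [367.0, 300.0, 147.0, 163.0] [0.503, -0.059, 0.06]
side knob_flat 0.82 [329.0, 239.0, 24.0, 22.0] [0.464, 0.038, 0.135]
side knob_dome 0.6 [341.0, 275.0, 25.0, 24.0] [0.494, -0.093, 0.138]
side knob_nub 0.88 [346.0, 299.0, 29.0, 29.0] [0.506, -0.162, 0.138]
side finish_rack 0.69 [340.0, 213.0, 42.0, 96.0] [0.475, 0.282, 0.06]
side lathe_rack 0.86 [341.0, 294.0, 79.0, 164.0] [0.492, -0.053, 0.06]
[[0.472, 0.381, 0.123], [0.474, 0.314, 0.123], [0.475, 0.249, 0.123], [0.477, 0.191, 0.123]]
[[0.467, 0.405, 0.123], [0.471, 0.324, 0.123], [0.472, 0.251, 0.123]]
```

```bash
python3 - <<'E'
from h import *
for yaw in (0,np.pi):
    for p in [(.474,.39,.3),(.474,.284,.3),(.486,-.065,.3),(.504,-.165,.126),(.474,.38,.126)]:
        q=kin.inverse_kinematics(p,down(yaw)); print(yaw,p,None if q is None else np.round(q,2))
yaw=0
for n,p in [("emp",(.474,.284,.3)),("ful",(.488,-.065,.3))]:
    manip.move_pose(p,down(yaw)); i,T=campose("wrist"); im=viewer.read_camera("wrist")
    cv2.imwrite(f"pics/w_{n}.png",im[:,:,::-1]); np.save(f"T_{n}.npy",T)
    for q in ["knob_flat","knob_wide","knob_dome","knob_nub","seat_flat"]:
        for d in nets.recognise("wrist",q)[:5]: print(n,q,round(d["conf"],2),np.round(d["bbox"],1).tolist(),np.round(onplane(i,T,d["bbox"][:2],.123 if q[0]=="s" else .137),3).tolist())
print(manip.get_time(),manip.get_joint_pos())
E
```

```text
0 (0.474, 0.39, 0.3) [ 0.67  0.33  1.58 -0.    1.23  0.67]
0 (0.474, 0.284, 0.3) [ 0.52  0.23  1.71 -0.    1.19  0.52]
0 (0.486, -0.065, 0.3) [-0.16  0.13  1.84 -0.    1.17 -0.16]
0 (0.504, -0.165, 0.126) [-0.34  0.42  1.91 -0.    0.81 -0.34]
0 (0.474, 0.38, 0.126) [ 0.66  0.52  1.73 -0.    0.89  0.66]
3.141592653589793 (0.474, 0.39, 0.3) [ 0.67  0.33  1.58 -0.    1.23 -2.47]
3.141592653589793 (0.474, 0.284, 0.3) None
3.141592653589793 (0.486, -0.065, 0.3) None
3.141592653589793 (0.504, -0.165, 0.126) None
3.141592653589793 (0.474, 0.38, 0.126) [ 0.66  0.52  1.73 -0.    0.89 -2.49]
emp knob_flat 0.74 [310.8, 440.4, 46.3, 39.5] [0.466, 0.031, 0.137]
ful knob_flat 0.96 [290.5, 103.4, 62.3, 65.9] [0.466, 0.031, 0.137]
ful knob_wide 0.88 [307.9, 183.1, 69.6, 73.9] [0.479, -0.035, 0.137]
ful knob_dome 0.72 [324.0, 245.4, 57.7, 63.4] [0.494, -0.092, 0.137]
ful knob_nub 0.91 [340.2, 306.1, 55.9, 58.4] [0.51, -0.154, 0.137]
ful knob_nub 0.51 [324.8, 225.1, 55.2, 24.1] [0.494, -0.073, 0.137]
ful seat_flat 0.63 [313.2, 111.6, 20.7, 52.1] [0.484, 0.024, 0.123]
4.5333 [-1.55258836e-01  1.35611760e-01  1.83641224e+00  6.56991573e-05
  1.16961752e+00 -1.56433821e-01]
```

View pics/w_emp.png

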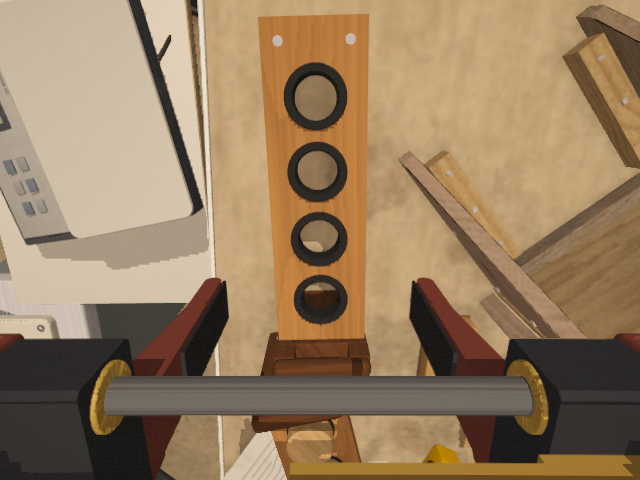

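View pics/w_ful.png

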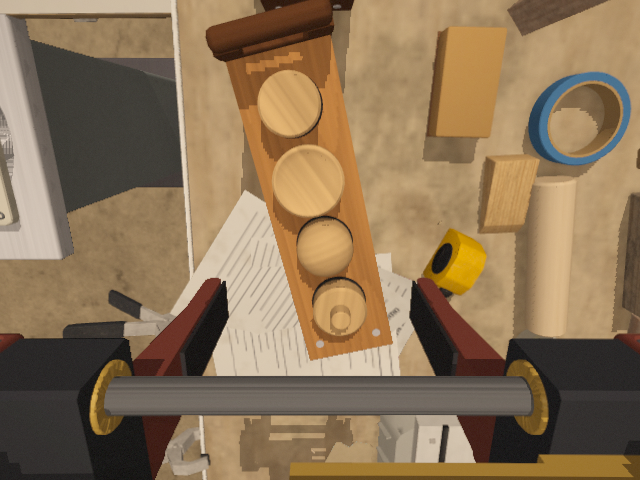

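The wrist view shows the empty seats clearly at about (315,96), (317,172), (319,239) and (320,299). The full rack's knobs are at (290,104), (308,181), (325,247) and (339,306), with its free board end at (310,360)–(392,343). I'll fit both rack poses from these points.

```bash
cat > fit.py <<'E'
from h import *
i=viewer.camera_info("wrist")
def fit(T,pts,g):
    W=lambda s,L:np.array([[s[0]+np.cos(s[2])*a-np.sin(s[2])*b,s[1]+np.sin(s[2])*a+np.cos(s[2])*b,c] for a,b,c in L])
    L=[p[0] for p in pts];U=np.array([p[1] for p in pts])
    r=least_squares(lambda s:(proj(i,T,W(s,L))-U).ravel(),g,loss="soft_l1",f_scale=1.5,x_scale=[.01,.01,.05]);print(np.round(r.x,4),np.round(proj(i,T,W(r.x,L))-U,1).tolist());return r.x
Te,Tf=np.load("T_emp.npy"),np.load("T_ful.npy")
im=cv2.imread("pics/w_emp.png"); m=(im.max(2)<45).astype(np.uint8); E=[]
for c in cv2.findContours(m,cv2.RETR_EXTERNAL,cv2.CHAIN_APPROX_NONE)[0]:
    (u,v),(a,b),_=cv2.fitEllipse(c) if len(c)>60 else ((0,0),(0,0),0)
    if 290<u<350 and 40<v<325: E.append((u,v)); print("ell",np.round([u,v,a,b],1))
E.sort(key=lambda e:-e[1])
e=fit(Te,[((0,y,.123),p) for y,p in zip((.096,.032,-.032,-.096),E)]+[((.045,-.15,.12),(259,16)),((-.045,-.15,.12),(369,14))],[.474,.284,np.pi])
f=fit(Tf,[((0,.096,.146),(290,103.5)),((0,.032,.146),(308,181.5)),((0,-.096,.143),(338.5,305.5)),((-.045,-.15,.12),(310,360)),((.045,-.15,.12),(392,343.5))],[.488,-.065,.2])
np.save("poses.npy",[e,f])
# check with the fixed cameras
for c in ("scene","side"):
    ii,T=campose(c)
    for s,z in((e,.123),(f,.135)):
        print(c,np.round(proj(ii,T,[[s[0]-np.sin(s[2])*y,s[1]+np.cos(s[2])*y,z] for y in (.096,.032,-.032,-.096)])).tolist())
E
python3 fit.py
```

```text
ell [320.4 299.3  38.1  44.6]
ell [319.4 238.8  41.8  46.7]
ell [317.3 171.9  47.7  53.3]
ell [316.1  96.3  51.9  56.7]
[0.4737 0.2915 3.1669] [[0.2, -0.6], [-0.3, -0.9], [0.2, -1.7], [-0.3, -2.1], [-0.3, 8.6], [0.6, 7.7]]
[ 0.4875 -0.0637  0.2305] [[-0.3, 0.4], [0.5, 0.5], [1.6, 6.1], [-1.8, -6.2], [-0.2, -6.4]]
scene [[301.0, 207.0], [289.0, 191.0], [278.0, 177.0], [268.0, 164.0]]
scene [[330.0, 252.0], [352.0, 270.0], [375.0, 290.0], [400.0, 312.0]]
side [[339.0, 208.0], [339.0, 195.0], [340.0, 184.0], [340.0, 174.0]]
side [[330.0, 241.0], [336.0, 258.0], [342.0, 277.0], [348.0, 298.0]]
```

```bash
sed -i 's/max(2)<45/max(2)<70/; s/,((.*-.15,.12),(259,16)),.*(369,14))\]/X/; s/+\[((.045,-.15.*(369,14))\]//; s/,((-.045,-.15,.12),(310,360)),((.045,-.15,.12),(392,343.5))//' fit.py; python3 fit.py
```

```text
ell [320.2 299.1  47.4  52.4]
ell [318.7 238.8  52.6  55.2]
ell [316.9 171.6  58.2  58.6]
ell [315.   96.   62.2  65.9]
[0.4732 0.2904 3.1683] [[0.0, 0.6], [0.0, 0.2], [-0.0, -0.1], [-0.0, -0.4]]
[ 0.4869 -0.063   0.2232] [[-0.3, -0.7], [0.1, -0.4], [0.2, 5.6]]
scene [[301.0, 207.0], [289.0, 192.0], [278.0, 177.0], [268.0, 164.0]]
scene [[330.0, 252.0], [351.0, 270.0], [374.0, 290.0], [399.0, 312.0]]
side [[339.0, 208.0], [339.0, 196.0], [340.0, 184.0], [340.0, 174.0]]
side [[330.0, 241.0], [335.0, 258.0], [341.0, 277.0], [348.0, 298.0]]
```

```bash
cat >> fit.py <<'E'
print("---")
loc=lambda s,P:R.from_euler("z",-s[2]).apply(P-np.array([s[0],s[1],0]))
for uv in((259,16),(369,14)): print(np.round(loc(e,onplane(i,Te,uv,.12)),4))
f=fit(Tf,[((0,.096,.146),(290,103.5)),((0,.032,.146),(308,181.5)),((0,-.096,.143),(338.5,309)),((-.045,-.157,.12),(310,360)),((.045,-.157,.12),(392,343.5))],[.488,-.065,.2])
for uv in((310,360),(392,343.5)): print(np.round(loc(f,onplane(i,Tf,uv,.12)),4))
np.save("poses.npy",[e,f])
E
python3 fit.py|sed -n '/---/,$p'
```

```text
---
[ 0.0436 -0.1573  0.12  ]
[-0.0451 -0.1565  0.12  ]
[ 0.4871 -0.0634  0.227 ] [[-0.3, -0.1], [0.3, 0.1], [0.9, 2.4], [-1.1, -0.9], [0.1, -0.7]]
[-0.0442 -0.1584  0.12  ]
[ 0.0447 -0.1578  0.12  ]
```

```bash
cat > pp.py <<'E'
from h import *
e,f=np.load("poses.npy"); H=.285; G=.128
hole=lambda s,y:np.array([s[0]-np.sin(s[2])*y,s[1]+np.cos(s[2])*y])
def go(y):
    a,b=hole(f,y),hole(e,y); qa,qb=down(f[2]),down(e[2]-np.pi)
    manip.move_pose([*a,H],qa); manip.movel([*a,G],v=.15)
    manip.command_gripper(0.); w=manip.get_grip_width()*88
    manip.movel([*a,H],v=.2); manip.move_pose([*b,H],qb); w2=manip.get_grip_width()*88
    manip.movel([*b,G+.012],v=.15); hit=manip.movel([*b,G-.0005],v=.03,until_force=8)
    z=manip.get_tcp_pos()[2]; manip.command_gripper(1.); manip.movel([*b,H],v=.2)
    print(y,"w",round(w,1),round(w2,1),"hit",hit,round(z,4),"t",round(manip.get_time(),1))
E
python3 - <<'E'
from pp import *
go(.096)
manip.move_pose([e[0],e[1],.3],down(0)); im=viewer.read_camera("wrist"); cv2.imwrite("pics/p1.png",im[:,:,::-1])
E
```

```text
0.096 w 50.6 50.4 hit True 0.128 t 11.8
```

View pics/p1.png

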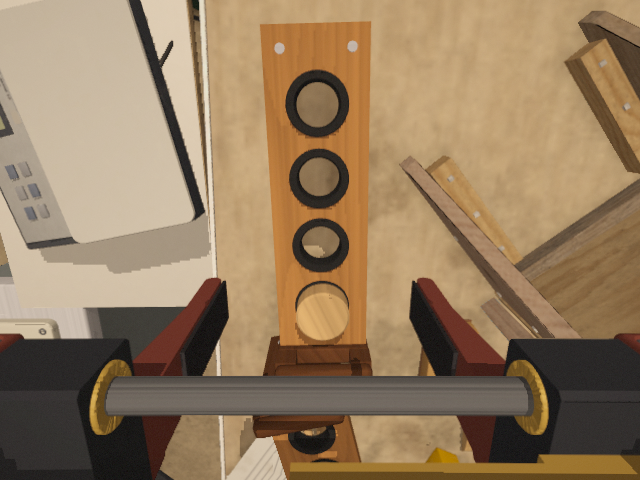

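The flat handle hangs seated at (322,312), next to the tall board of the empty rack. Contact came at exactly the expected height, so I'll move the other three.

```bash
python3 - <<'E'
from pp import *
for y in(.032,-.032,-.096): go(y)
manip.move_pose([e[0],e[1],.3],down(0)); im=viewer.read_camera("wrist"); cv2.imwrite("pics/p2.png",im[:,:,::-1])
print(manip.get_time())
E
```

```text
0.032 w 61.4 61.5 hit True 0.128 t 20.4
-0.032 w 51.5 51.6 hit True 0.1279 t 29.3
-0.096 w 51.5 51.5 hit True 0.1279 t 39.0
39.5417
```

View pics/p2.png

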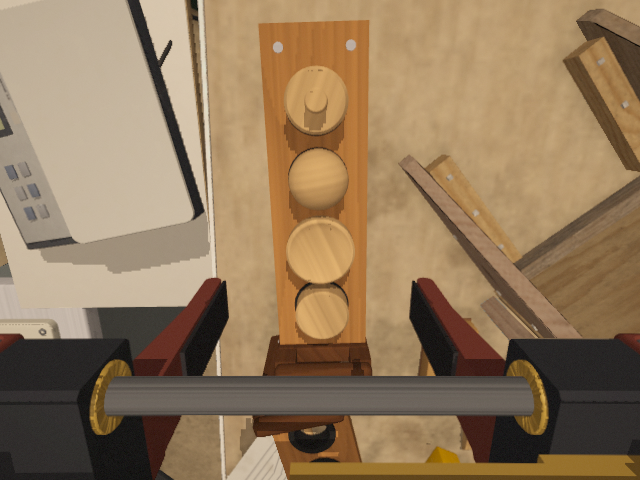

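All four are seated, counting from the tall board: flat (322,312), wide (320,250), dome (318,179) and nub (316,100). The gripper is clear of everything.

```bash
python3 -c "
from station import manip
print(manip.job_done())"
```

```text
the job is handed in; nothing more can be done
None
```

All four handles hang knob up in the empty rack, in the same order from its tall end board (flat, wide, dome, nub), and the job was handed in at about 40 s of the 93 s allowed.

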